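Eject the backup drive from its dock and lean it in the drive rest

ROBOT

A 7-joint arm with a two-finger parallel gripper is mounted at the origin on a cart in front of the work surface, level with it; the furniture and walls round the work are solid. World frame = base frame: x ahead of the robot, y to its left, z up, the work surface at z = 0. Lengths are in m, angles in rad, forces in N, time in s.
With the tool pointing down it reaches from about 0.4 to 0.875 m from the base axis. Payload 19.3 kg.
Tool frame: the origin (TCP) lies on the mounting face of the last link; the fingertips stand 173 mm ahead of it and the grasp point (between the pads) lies 155 mm ahead of it (bot.grip_point_offset is the distance from the TCP to the grasp point, in m); z points along the fingers, y is the line along which they close (so a half turn about z gives the same grasp; the last joint's range is limited). The gripper opens to 85 mm and grips with 20 to 120 N. Pads are 22 mm wide; open, the fingers measure 114 mm over their backs; the gripper's body (76 mm by 85 mm) begins 54 mm behind the grasp point. The pads swing forward as they close: fully open they stand 13 mm farther back than shut.
Start: joints at [1.09, 0.521, -0.036, 1.599, 0.021, 1.021, -0.113], TCP at [0.25, -0.573, 0.405] pointing down, gripper open.
Joint ranges: [-2.91, 2.91], [-0.3, 2.13], [-1.5, 1.42], [0.17, 2.43], [-1.26, 4.41], [0.16, 1.93], [-2.52, 2.52]. Speed limits (rad/s): [1.89, 1.89, 2.39, 2.39, 3.01, 3.01, 3.01].

INTERFACE

Orientations are given as [roll, pitch, yaw] about the fixed x, y, z axes, in that order (R = Rz(yaw) Ry(pitch) Rx(roll)).
In Python, from workcell import bot gives the robot as it stands.
- The arm moves only by the tool arm_command, never from a script. Its argument "deltas" is a list of rows, each a list of 3 entries, a list of its own where there are three numbers: the shift along the tool's x, y, z in cm, then the turn, a rotation vector about the tool's x, y, z in rad, then the finger opening in cm, from 0 to 8.54. In form: [[[tx, ty, tz], [rx, ry, rz], claw], ...]. A call has 1 to 20 rows; each row shifts and turns the commanded pose from where the row before left it, along the tool's axes as they then stand; what a row does not reach is not made up. A row lasts 1/10 s, in which the tool goes at most 50 mm and 8.59 degrees, less where a joint would pass 70% of its speed; a pose out of reach is approached as far as the arm can. A call with a gripper value outside its range is refused whole. The fingers move at their own pace and stop on an object; "newtons" is the grip in N (left out, the last holds). Time passes only in rows, so rows that do not move let the fingers close. It gives the time, the measured TCP pose, the force, the opening and the grip force at its end, in the units of the state.
- bot.observe(): the state, without advancing time (a new reading comes with each control period).
- bot.grab_frame(name): name is "scene" or "top" or "wrist"; returns a dict with "frame" (480x640x3 uint8, red, green, blue), "K" (3x3 intrinsics, pixels), "rvec" (rotation vector, rad) and "tvec" (3), from world to camera coordinates, as OpenCV has them; the wrist camera has in their place "T_tool_cam" (4x4, takes a point from camera to tool coordinates, whose origin is the TCP and whose axes are the flange's). Camera axes: x right, y down, z forward; pixel columns grow to the right and rows downward; lengths in m; the calibration is good to about 2 mm. A picture is of the moment at which its call begins: read the wrist's pose just before it. There is no depth.
- bot.job_done(): hands the job in; it is judged then, once.
Trained networks look in a picture, given as the dict that the camera call returned (one of the last four; its "shot" number tells which), for a name from the list of things; names that differ only in an ending like _2 or _b are one class to them, and where a whole thing is asked for, a point or a joint stands for the part that bears it (a point fixed in the world has none). Each returns a list of dicts, best first, with "p" (0 to 1); they miss things now and then, are a little off and sometimes report something else, mostly with a low value. They report only what shows in the picture. A call takes as long as a camera call.
- bot.find_in(name, picture): "rect" ([left, top, width, height] in pixels, round what is visible of it).
- bot.mark_of(name, picture): "at" ([column, row] in pixels: a listed point, or the origin of a listed thing).
The state is a dict: "clock": time; "qpos": joint angles; "qd": joint speeds; "joint_efforts": joint torques, N m; "position": TCP position; "tool_rot": TCP orientation; "force": force on the tool from outside, world axes, zero at the start; "moment": the same for the moment, N m; "grip_width": finger opening in m; "finger_force": force on a finger pad.
Only numpy, scipy, OpenCV 4.12 (cv2) and the standard library are available. Lean on these libraries where they do the work, as an engineer would, in place of code of your own. Each camera call takes 0.05 s, during which the arm holds its last target. There are 200 camera calls.

TASK

Last night's backup is finished. Press the eject lever on the side of the drive dock fully down so that the drive rises out of its slot, then draw it out and lean it back in the free place of the two-place drive rest, foot edge on the ledge behind its lip, next to the other drive. Set it down gently: let go only once its foot stands on the ledge, do not push the ledge down its back plate, and leave the other things on the desk as they are.

Things in the scene. Friction and masses are not known exactly. Their poses are not given: they have to be found in the camera images.
- dock: Top-loading drive dock, a grey box 76 x 126 x 86 mm (x, y, z), fixed. Origin: centre of its underside, below the middle of the slot; x points to its back, y to its left along the slot, z up. Leaf springs in the slot hold the drive at the height to which it was raised when the lever is let go; drawing it out straight up takes 5 to 15 N.
- dock_lever (a joint): Eject lever on the dock's right (-y) side: hinge angle in rad, 0 = up, at rest; 0.64 = fully down on its stop. Sprung: comes back up when let go. Pressing takes about 6 to 16 N at the pad and raises the drive in proportion, 26 mm at 0.64. Its pivot runs along the dock's x axis at y = -69, z = 55 mm; the pad is 55 mm from it.
- lever_pad (a point): Middle of the top face of the lever's black thumb pad (28 mm in x, 24 mm long). At rest about 77 mm above the desk, fully down about 43 mm; always 119 to 124 mm from the dock's origin on its -y side.
- drive_center (a point): Centre (half-way up) of the drive to be moved: a flat black rectangular cartridge with grey metal sides, 20 mm thick (x), 88 mm wide (y), 78 mm tall (z), about 0.17 kg, fine ribs near its top edge. It stands upright in the dock's slot. z points from its foot edge to its top edge, x through its thickness, y along its width.
- drive_foot (a point): Middle of the underside (foot edge) of the same drive, 39 mm below its centre along its z axis; axes as the drive.
- rest: Drive rest of grey sheet, 212 mm wide (y), fixed. Origin on the desk; x points to its back, y to its left, z up. Its back plate leans back 24 degrees from upright; square to it, a foot ledge 37 mm deep, with a 12 mm high front lip, carries the drives. Two places: left, y = +52 mm, taken by a like drive (leave it); right, y = -52 mm, free. A drive, 20 mm thick, has 17 mm of play fore and aft.
- clip: Binder clip, 26 x 41 x 35 mm, a bystander in front of the rest's right end; origin at its underside.
- stick: USB stick, 18 x 52 x 9 mm, a bystander behind the rest's right end; origin at its underside.
- stapler: Stapler, 44 x 128 x 30 mm, a bystander at the right of the work; origin at its underside.
- slot_mouth (a point): Middle of the slot's mouth, in the dock's flat top, 86 mm above the desk; axes as the dock. The slot is 24 mm in x and 92 mm in y; the drive stands about 2 mm in front of its middle (x = -2 mm). Seated, the drive's top edge is flush with the dock's top and cannot be gripped; fully ejected it stands 26 mm out.
- rest_notch (a point): Middle of the back plate's edge in the finger notch behind the free place. The notch is 66 mm wide; in it the plate reaches 28 mm along its slope above the ledge's lowest height, beside it 84 mm.
- calculator: Desk calculator, 150 x 104 x 28 mm, a bystander on the side of the rest where the dock is not; origin at its underside.
- ledge_low (a point): Point on the back plate's face at the middle of the free place, where the ledge's top meets it at its lowest (x = 19, y = -52, z = 10 mm of the rest); axes as the rest. The ledge slides along the back plate and is clamped hand-tight anywhere from 0 to 40 mm above this point, along the slope; that height is not reported: see it or feel for it. It slips if pushed with over about 30 N.

How it is judged:
By the outcome, as a careful person would: the job done as asked, in the order asked, and still so for the second after the job is handed in, with the robot touching nothing.
It also fails if it takes over 61 s, if anything falls off the work surface, if the arm or the gripper's body presses on something with over 40 N, if the wrist force passes 120 N, or if a joint passes its speed limit or range.

## Working session

There is one attempt and no reset: what is moved stays moved. The work goes in short steps, Python scripts to look and compute and a tool call to move; the robot and the scene stay as the last step left them, time stands still between calls to the robot, and variables do not carry over. Pictures are saved under pics/ and viewed, at most 10 in all, crops included, and the job is handed in when it is done.

Besides the shell and the picture viewer there is one more tool, called after "Call:" by a JSON object that holds its "method" and its "body", one argument or row to a line. arm_command: Moves the arm, as the interface text tells. Its arguments: {"type":"object","properties":{"deltas":{"type":"array","items":{"type":"array"}},"newtons":{"type":"number"}},"required":["deltas"]}

```bash
mkdir -p pics; ls; cat > h.py <<'E'
import numpy as np, cv2
from scipy.spatial.transform import Rotation as R
from workcell import bot
def P(f,st=None):
    K=np.array(f['K'],float)
    if 'rvec' in f:
        Rm=cv2.Rodrigues(np.array(f['rvec'],float))[0]; t=np.array(f['tvec'],float).ravel()
    else:
        T=np.eye(4);T[:3,:3]=R.from_euler('xyz',st['tool_rot']).as_matrix() if len(st['tool_rot'])==3 else None
        T[:3,3]=st['position']; W=np.linalg.inv(T@np.array(f['T_tool_cam'])); Rm=W[:3,:3];t=W[:3,3]
    return K,Rm,t
def ray(f,uv,st=None):
    K,Rm,t=P(f,st); d=Rm.T@np.linalg.inv(K)@np.array([uv[0],uv[1],1.]); return -Rm.T@t,d/np.linalg.norm(d)
def atz(f,uv,z,st=None):
    o,d=ray(f,uv,st); return o+d*(z-o[2])/d[2]
def tri(rs):
    A=sum(np.eye(3)-np.outer(d,d) for o,d in rs); b=sum((np.eye(3)-np.outer(d,d))@o for o,d in rs); return np.linalg.solve(A,b)
def proj(f,X,st=None):
    K,Rm,t=P(f,st); p=K@(Rm@np.array(X,float)+t); return p[:2]/p[2]
E
python3 - <<'E'
from h import *
np.set_printoptions(precision=4,suppress=True)
s=bot.observe(); print(s)
fs={}
for n in ['scene','top','wrist']:
    s=bot.observe();f=bot.grab_frame(n); fs[n]=f
    cv2.imwrite(f'pics/{n}0.png',f['frame'][:,:,::-1])
for k in ['dock','lever_pad','drive_center','drive_foot','rest','clip','stick','stapler','slot_mouth','rest_notch','calculator','ledge_low']:
    print(k)
    for n,f in fs.items():
        m=bot.mark_of(k,f)[:2]
        print('  ',n,[(round(x['p'],2),np.round(x['at'],1).tolist()) for x in m])
    rs=[]
    for n in['scene','top']:
        m=bot.mark_of(k,fs[n])
        if m: rs.append(ray(fs[n],m[0]['at']))
    if len(rs)==2:print('   tri',tri(rs))
for n in fs:print(n,P(fs[n],s)[0][0,0], ray(fs[n],(320,240),s))
E
```

```text
pics
{'clock': 0.0, 'qpos': array([ 1.0898,  0.522 , -0.0363,  1.6   ,  0.0212,  1.0211, -0.1128]), 'qd': array([-0.0006, -0.0012,  0.0011,  0.0021,  0.0001, -0.001 ,  0.0001]), 'joint_efforts': array([ -0.0003, -92.7099,   1.9798, -36.9929,   0.0179,   0.0082,
        -0.    ]), 'position': array([ 0.2495, -0.5729,  0.4041]), 'tool_rot': array([-3.1404,  0.0001,  0.4108]), 'force': array([-0.0666,  0.3181,  1.0841]), 'moment': array([ 0.01  , -0.0171,  0.0187]), 'finger_force': 0.0, 'grip_width': 0.0854429073585101}
dock
   scene [(0.7, [390.4, 282.6])]
   top [(0.88, [408.9, 235.6])]
   wrist []
   tri [ 0.4725 -0.2752 -0.0063]
lever_pad
   scene [(0.66, [430.6, 269.7])]
   top [(0.74, [469.4, 229.0])]
   wrist []
   tri [ 0.4675 -0.382   0.0802]
drive_center
   scene [(0.43, [390.3, 265.9])]
   top []
   wrist []
drive_foot
   scene []
   top []
   wrist []
rest
   scene [(0.56, [309.3, 248.8])]
   top [(0.96, [294.7, 229.5])]
   wrist []
   tri [ 0.4894 -0.0092  0.0033]
clip
   scene [(0.65, [332.1, 281.2]), (0.35, [309.7, 247.6])]
   top [(0.72, [357.5, 265.3])]
   wrist []
   t
[... 309 characters left out ...]

   top [(0.79, [416.2, 227.4])]
   wrist []
   tri [ 0.4751 -0.2732  0.078 ]
rest_notch
   scene [(0.91, [327.5, 242.4]), (0.59, [226.5, 222.0])]
   top [(0.7, [318.0, 216.4])]
   wrist []
   tri [ 0.5117 -0.0614  0.0314]
calculator
   scene [(0.67, [230.8, 222.9])]
   top [(0.67, [168.5, 226.4])]
   wrist []
   tri [ 0.501   0.2928 -0.0055]
ledge_low
   scene []
   top [(0.97, [317.0, 222.7])]
   wrist []
scene 463.2446708944082 (array([-0.5086, -0.6085,  0.7398]), array([ 0.7462,  0.4182, -0.518 ]))
top 438.5798990142298 (array([ 0.3072, -0.0767,  1.0016]), array([ 0.1529,  0.0124, -0.9882]))
wrist 333.23186956177426 (array([ 0.3232, -0.5403,  0.3747]), array([-0.2602, -0.1357, -0.956 ]))
```

```bash
python3 - <<'E'
import cv2,numpy as np
a=cv2.imread('pics/scene0.png')[190:340,180:510]; b=cv2.imread('pics/top0.png')[170:300,120:550]
a=cv2.resize(a,(660,300),interpolation=3); b=cv2.resize(b,(800,242),interpolation=3)
a=cv2.copyMakeBorder(a,0,0,0,140,0)
cv2.imwrite('pics/v1.png',np.vstack([a,b]))
E
```

```text
(no output)
```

View pics/v1.png

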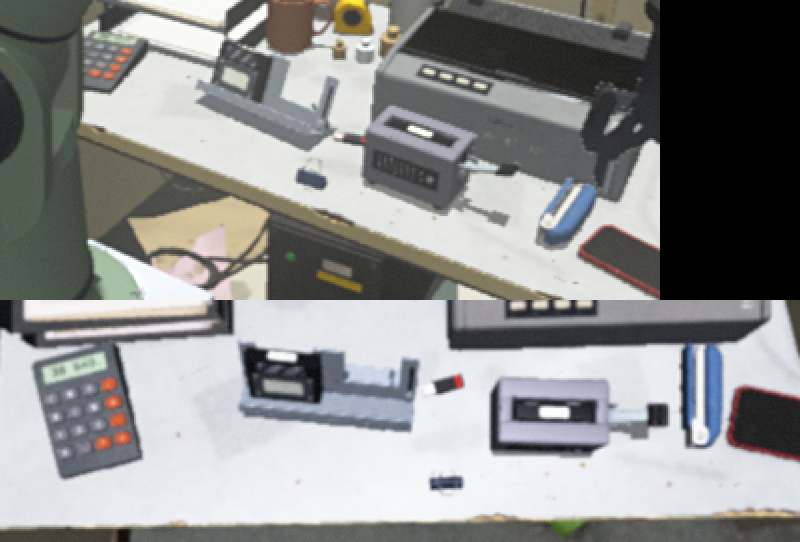

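The view shows the dock at top-image (408,235) with its lever to the right and the stapler beyond it. The rest is at (295,229), turned about -7°, with its free place on the right. A printer stands behind the dock. Next I move above the lever to look from close by.

Call:
{"method": "arm_command", "body": {
  "deltas": [
    [[0,0,0],[0,0,-0.116],0],
    [[0,0,0],[0,0,-0.116],0],
    [[0,0,0],[0,0,-0.116],0],
    [[0,0,0],[0,0,-0.116],0],
    [[0,0,0],[0,0,-0.116],0],
    [[0,0,0],[0,0,-0.116],0],
    [[0,0,0],[0,0,-0.116],0],
    [[0,0,0],[0,0,-0.116],0],
    [[0,0,0],[0,0,-0.116],0],
    [[0,0,0],[0,0,-0.116],0],
    [[1.8,2.2,0.5],[0,0,0],0],
    [[1.8,2.2,0.5],[0,0,0],0],
    [[1.8,2.2,0.5],[0,0,0],0],
    [[1.8,2.2,0.5],[0,0,0],0],
    [[1.8,2.2,0.5],[0,0,0],0],
    [[1.8,2.2,0.5],[0,0,0],0],
    [[1.8,2.2,0.5],[0,0,0],0],
    [[1.8,2.2,0.5],[0,0,0],0],
    [[1.8,2.2,0.5],[0,0,0],0],
    [[1.8,2.2,0.5],[0,0,0],0]
  ],
  "newtons": 30
}}

```text
clock: 5.15
position: [0.4704, -0.3923, 0.3546]
tool_rot: [3.142, 0.0, 1.571]
force: [0.6, -0.1, 0.4]
grip_width: 0.0003
finger_force: 0.0
```

```bash
python3 - <<'E'
from h import *
np.set_printoptions(precision=4,suppress=True)
s=bot.observe(); f=bot.grab_frame('wrist'); print(s['clock'],s['position'],s['tool_rot'],s['qpos'],s['force'],s['grip_width'])
cv2.imwrite('pics/w1.png',f['frame'][:,:,::-1])
for k,z in [('dock',0),('lever_pad',.077),('drive_center',.047),('slot_mouth',.086),('stapler',0)]:
    for m in bot.mark_of(k,f)[:2]: print(k,round(m['p'],2),np.round(m['at'],1),atz(f,m['at'],z,s))
E
```

```text
5.15 [ 0.4704 -0.3923  0.3546] [3.1415 0.0001 1.5706] [ 0.8311  0.5738 -0.3411  1.6706  0.2275  0.9363  0.4049] [ 0.5851 -0.0853  0.3639] 0.00027132589073368223
dock 0.61 [308.4  87.6] [ 0.4671 -0.2694  0.    ]
lever_pad 0.89 [303.  243.9] [ 0.4632 -0.3905  0.077 ]
slot_mouth 0.83 [305.7  71. ] [ 0.4663 -0.2709  0.086 ]
stapler 0.91 [334.9 292.1] [ 0.4946 -0.4693  0.    ]
```

View pics/w1.png

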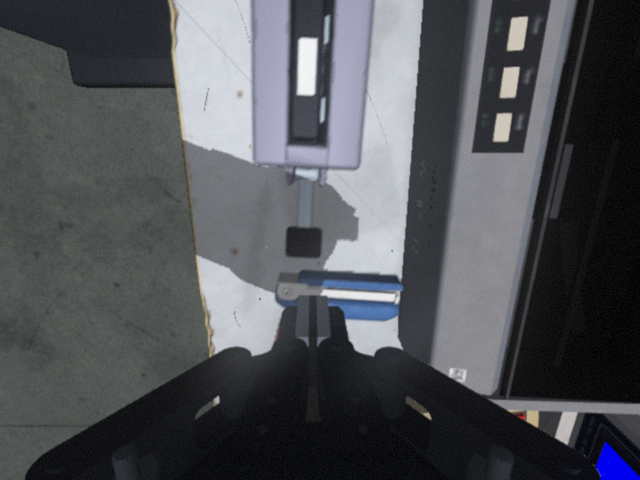

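Call:
{"method": "arm_command", "body": {
  "deltas": [
    [[0.1,-0.35,2.4],[0,0,0],0],
    [[0,-0.35,2.4],[0,0,0],0],
    [[0,0,2.4],[0,0,0],0],
    [[0,0,2.2],[0,0,0],0],
    [[0,0,0.6],[0,0,0],0],
    [[0,0,0.6],[0,0,0],0],
    [[0,0,0.6],[0,0,0],0],
    [[0,0,0.6],[0,0,0],0],
    [[0,0,0.6],[0,0,0],0],
    [[0,0,0],[0,0,0],0],
    [[0,0,0],[0,0,0],0]
  ]
}}

```text
clock: 6.55
position: [0.4624, -0.3934, 0.2321]
tool_rot: [3.14, 0.002, 1.569]
force: [-0.0, -3.3, 4.2]
grip_width: 0.0002
finger_force: 2.1
```

Call:
{"method": "arm_command", "body": {
  "deltas": [
    [[0,0,0.4],[0,0,0],0],
    [[0,0,0.4],[0,0,0],0],
    [[0,0,0.3],[0,0,0],0],
    [[0,0,0.2],[0,0,0],0],
    [[0,0,0],[0,0,0],0],
    [[0,0,0],[0,0,0],0]
  ]
}}

```text
clock: 7.15
position: [0.4625, -0.3928, 0.219]
tool_rot: [3.141, 0.001, 1.57]
force: [-2.6, -1.7, 9.3]
grip_width: 0.0001
finger_force: 4.8
```

```bash
python3 - <<'E'
from h import *
s=bot.observe(); print(s['force'],s['position'])
a=bot.grab_frame('scene')['frame'][:,:,::-1]; b=bot.grab_frame('wrist')['frame'][:,:,::-1]
a=cv2.resize(a[220:320,330:490],(480,300),interpolation=3); b=cv2.resize(b[0:300,180:480],(300,300))
cv2.imwrite('pics/v3.png',np.hstack([a,b]))
E
```

```text
[-2.59007329 -1.7496024   9.32331734] [ 0.46252027 -0.39281133  0.21899485]
```

View pics/v3.png

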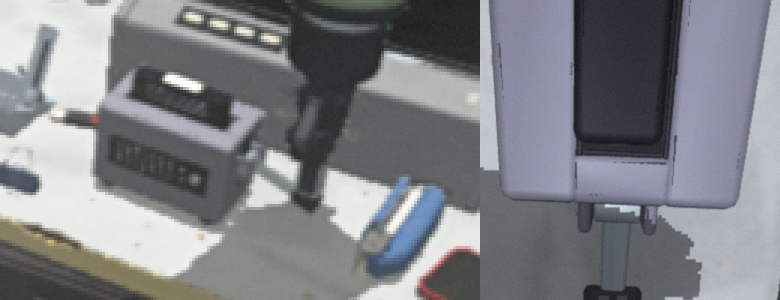

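The drive stands about 20 mm out of the slot (picture centre about (185,95)) and the fingers are on the pad. The lever is not on its stop yet, so I keep pressing.

Call:
{"method": "arm_command", "body": {
  "deltas": [
    [[0,0,0.2],[0,0,0],0],
    [[0,0,0.2],[0,0,0],0],
    [[0,0,0.2],[0,0,0],0],
    [[0,0,0],[0,0,0],0],
    [[0,0,0],[0,0,0],0]
  ]
}}

```text
clock: 7.75
position: [0.463, -0.3925, 0.216]
tool_rot: [3.14, 0.003, 1.57]
force: [-16.8, 11.0, 64.8]
grip_width: 0.0001
finger_force: 29.1
```

Call:
{"method": "arm_command", "body": {
  "deltas": [
    [[0,0,-0.5],[0,0,0],0],
    [[0,0,-1],[0,0,0],0],
    [[0,0,-2],[0,0,0],0],
    [[0,0,-3],[0,0,0],0],
    [[0,0,-3.5],[0,0,0],0],
    [[0,0,-3.5],[0,0,0],5],
    [[2,0,0],[0,0,0],5],
    [[2.4,0,0],[0,0,0],5],
    [[2.4,0,0],[0,0,0],5],
    [[2.4,0,0],[0,0,0],5],
    [[2,0,0],[0,0,0],5],
    [[1,0,0],[0,0,0],5],
    [[0,0,0],[0,0,0],5],
    [[0,0,0],[0,0,0],5]
  ]
}}

```text
clock: 9.15
position: [0.4625, -0.2709, 0.3469]
tool_rot: [3.141, 0.0, 1.57]
force: [0.3, -0.5, -0.4]
grip_width: 0.0501
finger_force: 0.0
```

```bash
python3 - <<'E'
from h import *
np.set_printoptions(precision=4,suppress=True)
s=bot.observe(); f=bot.grab_frame('wrist'); print(s['clock'],s['position'],s['tool_rot'],s['force'],s['grip_width'])
cv2.imwrite('pics/w4.png',f['frame'][:,:,::-1])
for k,z in [('dock',0),('lever_pad',.077),('drive_center',.073),('drive_foot',.034),('slot_mouth',.086),('clip',0),('stick',0),('rest',0),('rest_notch',.035),('ledge_low',.01)]:
    for m in bot.mark_of(k,f)[:2]: print(k,round(m['p'],2),np.round(m['at'],1),atz(f,m['at'],z,s))
E
```

```text
9.15 [ 0.4625 -0.2709  0.3469] [3.1414 0.0005 1.5702] [ 0.3219 -0.455  -0.3907] 0.05008498171928894
lever_pad 0.7 [313.1 381.5] [ 0.4632 -0.3931  0.077 ]
slot_mouth 0.58 [340.9 386.6] [ 0.4867 -0.3908  0.086 ]
slot_mouth 0.36 [234.3  89.4] [ 0.4135 -0.1613  0.086 ]
clip 0.91 [235.8  93.1] [ 0.3962 -0.1534  0.    ]
stick 0.85 [375.9  90.7] [ 0.5181 -0.1517  0.    ]
```

View pics/w4.png

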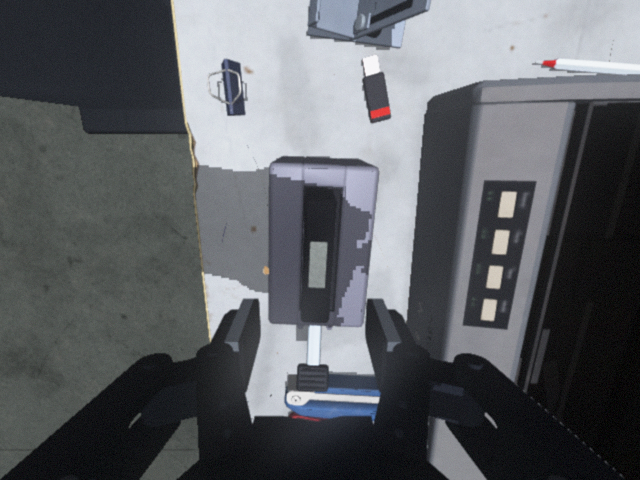

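```bash
python3 - <<'E'
from h import *
np.set_printoptions(precision=4,suppress=True)
f=bot.grab_frame('wrist');s=bot.observe()
for n,uv,z in [('dTL',(306,188),.112),('dTR',(343,188),.112),('dBL',(301,323),.112),('dBR',(334,323),.112),('labT',(319,241.5),.112),('labB',(316.5,288),.112),('TL',(270,165),.086),('TR',(378,166),.086),('BL',(270,325),.086),('BR',(364,326),.086)]: print(n,atz(f,uv,z,s))
E
```

```text
dTL [ 0.4588 -0.2187  0.112 ]
dTR [ 0.4815 -0.2187  0.112 ]
dBL [ 0.4547 -0.3128  0.112 ]
dBR [ 0.4778 -0.3128  0.112 ]
labT [ 0.467 -0.253  0.112]
labB [ 0.4655 -0.2859  0.112 ]
TL [ 0.4341 -0.207   0.086 ]
TR [ 0.5071 -0.2077  0.086 ]
BL [ 0.4291 -0.3302  0.086 ]
BR [ 0.5035 -0.3311  0.086 ]
```

Call:
{"method": "arm_command", "body": {
  "deltas": [
    [[0.2,0.4,1.5],[0,0,0.038],5],
    [[0,0,2],[0,0,0],5],
    [[0,0,2],[0,0,0],5],
    [[0,0,2],[0,0,0],5],
    [[0,0,1],[0,0,0],5],
    [[0,0,0],[0,0,0],4],
    [[0,0,0],[0,0,0],3],
    [[0,0,0],[0,0,0],2.4],
    [[0,0,0],[0,0,0],1],
    [[0,0,0],[0,0,0],1],
    [[0,0,0],[0,0,0],1],
    [[0,0,0],[0,0,0],1],
    [[0,0,0],[0,0,0],1]
  ],
  "newtons": 60
}}

```text
clock: 11.05
position: [0.4664, -0.2682, 0.2623]
tool_rot: [3.142, 0.001, 1.532]
force: [-3.8, 0.6, 6.6]
grip_width: 0.0189
finger_force: 60.5
```

Call:
{"method": "arm_command", "body": {
  "deltas": [
    [[0,0,-0.4],[0,0,0],1],
    [[0,0,-0.8],[0,0,0],1],
    [[0,0,-0.8],[0,0,0],1],
    [[0,0,-0.8],[0,0,0],1],
    [[0,0,-0.8],[0,0,0],1],
    [[0,0,-0.8],[0,0,0],1],
    [[0,0,-1],[0,0,0],1],
    [[0,0,-1.2],[0,0,0],1],
    [[0,0,-1.6],[0,0,0],1],
    [[0,0,-2],[0,0,0],1],
    [[0,0,-2],[0,0,0],1],
    [[0,0,-1],[0,0,0],1],
    [[0,0,0],[0,0,0],1],
    [[0,0,0],[0,0,0],1]
  ]
}}

```text
clock: 12.45
position: [0.4664, -0.268, 0.3934]
tool_rot: [-3.141, 0.0, 1.533]
force: [0.3, 0.6, -2.3]
grip_width: 0.019
finger_force: 60.7
```

```bash
python3 - <<'E'
from h import *
np.set_printoptions(precision=4,suppress=True)
s=bot.observe(); f=bot.grab_frame('wrist'); print(s['clock'],s['position'],s['tool_rot'],s['force'],s['moment'],s['grip_width'])
g=bot.grab_frame('scene'); t=bot.grab_frame('top')
cv2.imwrite('pics/w5.png',f['frame'][:,:,::-1])
cv2.imwrite('pics/v5.png',np.hstack([cv2.resize(f['frame'][:,:,::-1],(480,360)),cv2.resize(g['frame'][180:300,290:396,::-1],(318,360),interpolation=3)]))
for nm,q,st in [('w',f,s),('s',g,None),('t',t,None)]:
  for k,z in [('drive_center',.147),('drive_foot',.108),('rest',0),('rest_notch',.035),('ledge_low',.01)]:
    for m in bot.mark_of(k,q)[:2]: print(nm,k,round(m['p'],2),np.round(m['at'],1),atz(q,m['at'],z,st))
E
```

```text
12.45 [ 0.4664 -0.268   0.3934] [-3.1414  0.0001  1.5327] [ 0.2672  0.6414 -2.3231] [0.0055 0.0078 0.0058] 0.019036727047603442
s drive_center 0.91 [397.3 216.3] [ 0.5666 -0.2445  0.147 ]
s drive_foot 0.82 [389.  228.8] [ 0.5561 -0.2289  0.108 ]
s drive_foot 0.4 [395.  215.3] [ 0.6395 -0.2126  0.108 ]
s rest 0.73 [312.3 247.8] [ 0.5057 -0.0144  0.    ]
s rest_notch 0.85 [324.9 240.7] [ 0.5111 -0.0535  0.035 ]
s ledge_low 0.95 [325.9 249.1] [ 0.5074 -0.0599  0.01  ]
s ledge_low 0.5 [228.7 222.3] [0.479  0.2838 0.01  ]
t drive_center 0.68 [432.8 219.7] [ 0.476  -0.2895  0.147 ]
t drive_center 0.34 [358.9 215.5] [ 0.4873 -0.1439  0.147 ]
t drive_foot 0.72 [424.1 221.9] [ 0.4794 -0.281   0.108 ]
t drive_foot 0.39 [318.5 224.4] [ 0.4783 -0.0629  0.108 ]
t rest 0.89 [297.9 228.6] [ 0.4899 -0.0132  0.    ]
t rest_notch 0.81 [318.8 217. ] [ 0.5092 -0.0627  0.035 ]
t ledge_low 0.57 [315.3 221.5] [ 0.504  -0.0541  0.01  ]
```

View pics/v5.png

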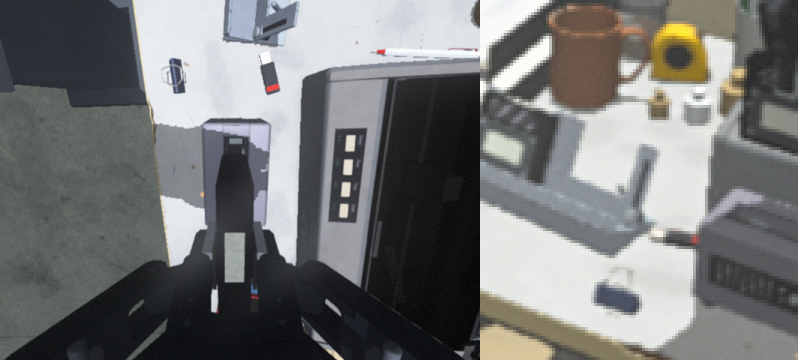

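Call:
{"method": "arm_command", "body": {
  "deltas": [
    [[1.5,0,0],[0,0,0.03],1],
    [[2.5,0,0],[0,0,0.03],1],
    [[2.5,0,0],[0,0,0.03],1],
    [[2.5,0,0],[0,0,0],1],
    [[2.5,0,0],[0,0,0],1],
    [[1.5,0,0],[0,0,0],1],
    [[0,0,0],[0,0,0],1],
    [[0,0,0],[0,0,0],1]
  ]
}}

```text
clock: 14.15
position: [0.4796, -0.139, 0.3938]
tool_rot: [3.142, 0.0, 1.443]
force: [1.3, -0.0, -2.0]
grip_width: 0.0184
finger_force: 60.6
```

```bash
python3 - <<'E'
from h import *
np.set_printoptions(precision=4,suppress=True)
s=bot.observe(); f=bot.grab_frame('wrist'); print(s['clock'],s['position'],s['tool_rot'],s['force'])
np.savez('f6.npz',frame=f['frame'],K=f['K'],T_tool_cam=f['T_tool_cam'],position=s['position'],tool_rot=s['tool_rot'])
cv2.imwrite('pics/w6.png',cv2.resize(f['frame'][0:300,130:530,::-1],(800,600),interpolation=3))
for k,z in [('rest',0),('rest_notch',.035),('ledge_low',.01),('stick',0),('clip',0)]:
    for m in bot.mark_of(k,f)[:2]: print(k,round(m['p'],2),np.round(m['at'],1),atz(f,m['at'],z,s))
E
```

```text
14.15 [ 0.4796 -0.139   0.3938] [3.1415 0.0003 1.443 ] [ 1.3067 -0.0032 -1.9989]
rest 0.78 [307.7  81.2] [ 0.4921 -0.0058  0.    ]
rest_notch 0.65 [337.8 136.4] [ 0.5137 -0.061   0.035 ]
ledge_low 0.69 [326.7 137.8] [ 0.5042 -0.0611  0.01  ]
stick 0.83 [346.9 222.9] [ 0.5166 -0.1544  0.    ]
clip 0.87 [240.4 237.7] [ 0.3946 -0.1561  0.    ]
```

View pics/w6.png

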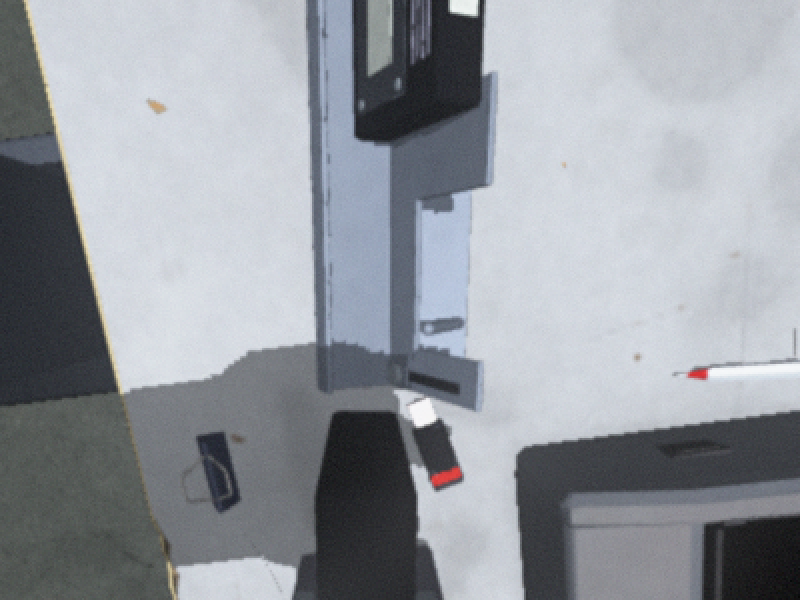

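The picture shows the free place at crop (410,270). The lip strip is at columns 312–325, the ledge-plate junction at about 390, the notch edge at about 413, and the wing corners at (491,185), (482,361) and (478,410). I fit the rest's pose and the ledge height to these.

```bash
python3 - <<'E'
from h import *
from scipy.optimize import least_squares
np.set_printoptions(precision=4,suppress=True,linewidth=150)
d=np.load('f6.npz'); s={'position':d['position'],'tool_rot':d['tool_rot']}; f={'K':d['K'],'T_tool_cam':d['T_tool_cam']}
g=cv2.cvtColor(d['frame'],cv2.COLOR_RGB2GRAY).astype(int)
for r in (85,110,135,160): print(r,list(zip(range(282,302),np.round(g[r-1:r+2,282:302].mean(0)).astype(int).tolist())),'|',np.round(g[r-1:r+2,318:342].mean(0)).astype(int).tolist())
a=np.radians(24); S=np.array([np.sin(a),0,np.cos(a)]); N=np.array([-np.cos(a),0,np.sin(a)])
def W(p,y,sl,n=0):
    X=np.array([.019,0,.010])+S*sl+N*n; X[1]=y
    return R.from_euler('z',p[2]).apply(X)+[p[0],p[1],0]
c=lambda u,v:np.array([130+u/2,v/2])
pts=[(-.019,.084,0,c(491,185)),(-.085,.084,0,c(482,361)),(-.106,.084,0,c(478,410)),(-.019,.028,0,c(415,200)),(-.085,.028,0,c(411,355))]
def res(p):
    r=[]
    for y,sl,n,uv in pts: r+=list(proj(f,W(p,y,sl,n),s)-uv)
    for v in (160,340): # junction col 390, lip top col
        y=-.03 if v==160 else -.08
        r.append(proj(f,W(p,y,p[3]),s)[0]-325)
        r.append(proj(f,W(p,y,p[3]+.012,.037),s)[0]-c(322.5 if v==160 else 326.5,0)[0])
    return np.array(r)
o=least_squares(res,[.49,-.01,-.13,.02]);print(o.x,np.round(o.fun,1))
J=o.jac; print('sd',np.sqrt(np.diag(np.linalg.inv(J.T@J))))
for h in (0,.01,.02,.03,.04): 
    q=least_squares(lambda p:res([*p,h]),o.x[:3]); print(h,q.cost,q.x, 'junction',[proj(f,W(q.x,y,h),s)[0] for y in(-.03,-.08)],'lip',[proj(f,W(q.x,y,h+.012,.037),s)[0] for y in(-.03,-.08)],[proj(f,W(q.x,y,h+.0,.037),s)[0] for y in(-.03,-.08)])
E
```

```text
85 [(282, 211), (283, 212), (284, 199), (285, 155), (286, 115), (287, 104), (288, 104), (289, 106), (290, 123), (291, 165), (292, 175), (293, 165), (294, 158), (295, 165), (296, 168), (297, 168), (298, 165), (299, 167), (300, 171), (301, 169)] | [163, 164, 162, 163, 163, 166, 153, 113, 96, 97, 99, 98, 99, 97, 95, 100, 95, 97, 101, 97, 98, 97, 99, 99]
110 [(282, 211), (283, 213), (284, 211), (285, 196), (286, 132), (287, 100), (288, 103), (289, 106), (290, 106), (291, 127), (292, 168), (293, 167), (294, 150), (295, 161), (296, 167), (297, 166), (298, 166), (299, 167), (300, 169), (301, 167)] | [163, 164, 161, 164, 162, 162, 151, 106, 97, 97, 99, 101, 102, 102, 102, 104, 102, 102, 102, 120, 160, 170, 167, 187]
135 [(282, 212), (283, 211), (284, 210), (285, 210), (286, 197), (287, 134), (288, 101), (289, 102), (290, 104), (291, 105), (292, 130), (293, 170), (294, 154), (295, 126), (296, 156), (297, 169), (298, 167), (299, 167), (300, 169), (301, 167)] | [162, 165, 164, 163, 165, 166, 158, 113, 98, 100, 99, 102, 100, 103, 102, 102, 100, 104, 102, 124, 166, 164, 162, 187]
160 [(282, 218),
[... 1053 characters left out ...]
p.float64(330.037758716271), np.float64(330.4063291908719)] lip [np.float64(298.0976897945799), np.float64(300.13015267275955)] [np.float64(293.1631944833889), np.float64(295.372098764165)]
0.03 269.15052029576964 [ 0.483  -0.0078 -0.0991] junction [np.float64(332.86503315948175), np.float64(333.40571041960084)] lip [np.float64(300.18649134339745), np.float64(302.4926127225664)] [np.float64(295.03100082957485), np.float64(297.5203200718934)]
0.04 457.23683255454796 [ 0.4808 -0.0077 -0.093 ] junction [np.float64(335.7169898650098), np.float64(336.4556949181613)] lip [np.float64(302.2545537465675), np.float64(304.87093651665685)] [np.float64(296.86531107658686), np.float64(299.67138511418165)]
```

```bash
cat > fit.py <<'E'
from h import *
from scipy.optimize import least_squares
np.set_printoptions(precision=4,suppress=True,linewidth=150)
d=np.load('f6.npz'); s={'position':d['position'],'tool_rot':d['tool_rot']}; f={'K':d['K'],'T_tool_cam':d['T_tool_cam']}
a=np.radians(24); S=np.array([np.sin(a),0,np.cos(a)]); N=np.array([-np.cos(a),0,np.sin(a)])
def W(p,y,sl,n=0):
    X=np.array([.019,0,.010])+S*sl+N*n; X[1]=y
    return R.from_euler('z',p[2]).apply(X)+[p[0],p[1],0]
c=lambda u,v:np.array([130+u/2,v/2])
pts=[(-.019,.084,0,c(491,185)),(-.085,.084,0,c(482,361)),(-.106,.084,0,c(478,410))]
def res(p):
    r=[]
    for y,sl,n,uv in pts: r+=list(proj(f,W(p,y,sl,n),s)-uv)
    for y,j,l,k in ((-.03,324.7,293.8,337.5),(-.08,324.9,294.5,337.3)):
        r+=[proj(f,W(p,y,p[3]),s)[0]-j, proj(f,W(p,y,p[3]+.012,.037),s)[0]-l, proj(f,W(p,y,.028),s)[0]-k]
    return np.array(r)
o=least_squares(res,[.49,-.01,-.13,.02],loss='soft_l1');p=o.x
if __name__=='__main__':
    print(p,np.round(res(p),1))
    h=0; 
    # target: drive foot middle, 3 mm off plate, 15 mm above ledge; TCP = foot + S*0.228
    for nn,up in ((.0135,.03),(.0115,.0)):
        F=W(p,-.052,max(p[3],0)+up,nn); Sw=R.from_euler('z',p[2]).apply(S); print('foot',F,'TCP',F+Sw*.228)
E
python3 fit.py
```

```text
[ 0.4906 -0.0072 -0.1241 -0.0027] [-1.  -0.1 -0.8 -0.3 -0.   0.4 -0.2  0.3  1.7 -0.7  0.7  0.8]
foot [ 0.5028 -0.0612  0.0429] TCP [ 0.5949 -0.0726  0.2512]
foot [ 0.4926 -0.0599  0.0147] TCP [ 0.5846 -0.0713  0.223 ]
```

Call:
{"method": "arm_command", "body": {
  "deltas": [
    [[0,0,0],[0.07,0,0],1],
    [[0,0,0],[0.07,0,0],1],
    [[0,0,0],[0.07,0,0],1],
    [[0,0,0],[0.07,0,0],1],
    [[0,0,0],[0.07,0,0],1],
    [[0,0,0],[0.07,0,0],1],
    [[0.5,1,0],[0,0,0],1],
    [[1,1.9,0],[0,0,0],1],
    [[1,1.9,0],[0,0,0],1],
    [[1,1.9,0],[0,0,0],1],
    [[1,1.9,0],[0,0,0],1],
    [[1,1.9,0],[0,0,0],1],
    [[1,1.9,0],[0,0,0],1],
    [[1,1.9,0],[0,0,0],1],
    [[0.5,1,0],[0,0,0],1],
    [[0,0,0],[0,0,0],1],
    [[0,0,0],[0,0,0],1]
  ]
}}

```text
clock: 16.15
position: [0.6281, -0.0775, 0.3313]
tool_rot: [-2.722, 0.0, 1.443]
force: [-0.0, -0.0, -1.6]
grip_width: 0.0189
finger_force: 60.6
```

```bash
cat > rel.py <<'E'
from fit import *
s=bot.observe(); T=R.from_euler('xyz',s['tool_rot']); 
Rr=R.from_euler('z',p[2])
foot=np.array(s['position'])+T.apply([0,0,.228])
l=Rr.inv().apply(foot-W(p,-.052,0,0)); ax=Rr.inv().apply(T.as_matrix().T)
print(s['clock'],'foot rel: s',l@S,'n',l@N,'y',l[1],'tilt',np.degrees(np.arctan2(-ax[2][0],-ax[2][2])),'tool x in rest',ax[0],'force s,n,y',*[Rr.inv().apply(s['force'])@v for v in(S,N,np.array([0,1,0]))],s['force'],s['grip_width'])
E
python3 rel.py
python3 - <<'E'
from h import *
g=bot.grab_frame('scene')['frame'][:,:,::-1];t=bot.grab_frame('top')['frame'][:,:,::-1]
cv2.imwrite('pics/v7.png',np.hstack([cv2.resize(g[150:290,240:400],(400,350),interpolation=3),cv2.resize(t[150:290,240:400],(400,350),interpolation=3)]))
E
```

```text
16.15 foot rel: s 0.11681342146222874 n 0.0155627661228751 y -0.00035127095032812364 tilt 24.044460565921167 tool x in rest [ 0.0042  1.     -0.0001] force s,n,y -1.4320642193554118 -0.6007072683626351 -0.004354513169315028 [-0.034  -0.0002 -1.5526] 0.01886760636693116
```

View pics/v7.png

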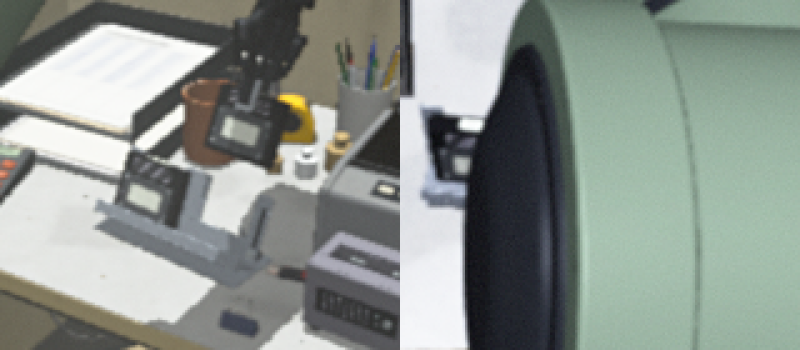

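The drive is held tilted above the free place, next to the other drive, and its path down is clear. I lower it along the slope.

Call:
{"method": "arm_command", "body": {
  "deltas": [
    [[0,0,1],[0,0,0],1],
    [[0,0,2],[0,0,0],1],
    [[0,0,2],[0,0,0],1],
    [[0,0,2],[0,0,0],1],
    [[0,0,1],[0,0,0],1],
    [[0,0,0.5],[0,0,0],1],
    [[0,0,0],[0,0,0],1],
    [[0,0,0],[0,0,0],1]
  ]
}}

```text
clock: 17.05
position: [0.5944, -0.0728, 0.2543]
tool_rot: [-2.723, -0.0, 1.443]
force: [0.2, 0.6, -1.7]
grip_width: 0.0188
finger_force: 60.6
```

```bash
python3 rel.py
python3 - <<'E'
from h import *
s=bot.observe();g=bot.grab_frame('scene')['frame'][:,:,::-1];t=bot.grab_frame('wrist')['frame'][:,:,::-1]
cv2.imwrite('pics/v8.png',np.hstack([cv2.resize(g[190:290,260:374],(400,350),interpolation=3),cv2.resize(t[:,50:590],(400,350),interpolation=3)]))
E
```

```text
17.05 foot rel: s 0.03267017407928548 n 0.01523173526549892 y 0.00012597497712199055 tilt 24.00410748351366 tool x in rest [0.0041 1.     0.0001] force s,n,y -1.5154071823211643 -0.81699622100985 0.6177612350285289 [ 0.2054  0.5969 -1.7167] 0.0188231198422099
```

View pics/v8.png

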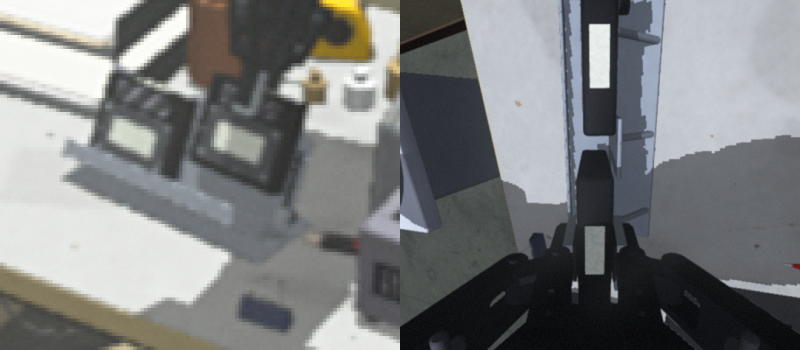

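Call:
{"method": "arm_command", "body": {
  "deltas": [
    [[0,0,0.6],[0,0,0],1],
    [[0,0,0.6],[0,0,0],1],
    [[0,0,0.5],[0,0,0],1],
    [[0,0,0.4],[0,0,0],1],
    [[0,0,0.2],[0,0,0],1],
    [[0,0,0.1],[0,0,0],1],
    [[0,0,0],[0,0,0],1],
    [[0,0,0],[0,0,0],1]
  ]
}}

```text
clock: 17.95
position: [0.5844, -0.0716, 0.2319]
tool_rot: [-2.722, 0.0, 1.443]
force: [0.5, -0.3, -1.0]
grip_width: 0.0187
finger_force: 60.6
```

```bash
python3 rel.py
```

```text
17.95 foot rel: s 0.008107245879310731 n 0.0154903839365282 y 0.00012086839665173016 tilt 24.050814499973686 tool x in rest [ 0.004  1.    -0.   ] force s,n,y -0.6861222663779187 -0.9011859869415757 -0.2209090132673544 [ 0.5127 -0.2866 -0.9933] 0.01869285683944093
```

No contact yet, so I take small steps with checks.

Call:
{"method": "arm_command", "body": {
  "deltas": [
    [[0,0,0.1],[0,0,0],1],
    [[0,0,0.1],[0,0,0],1],
    [[0,0,0.1],[0,0,0],1],
    [[0,0,0.1],[0,0,0],1],
    [[0,0,0],[0,0,0],1],
    [[0,0,0],[0,0,0],1]
  ]
}}

```text
clock: 18.55
position: [0.5827, -0.0714, 0.2281]
tool_rot: [-2.722, 0.0, 1.443]
force: [-0.9, -0.5, -1.7]
grip_width: 0.0186
finger_force: 60.6
```

Call:
{"method": "arm_command", "body": {
  "deltas": [
    [[0,0,0.1],[0,0,0],1],
    [[0,0,0],[0,0,0],1]
  ]
}}

```text
clock: 18.75
position: [0.5822, -0.0713, 0.2271]
tool_rot: [-2.721, -0.0, 1.443]
force: [0.6, 0.7, -2.3]
grip_width: 0.019
finger_force: 60.6
```

Call:
{"method": "arm_command", "body": {
  "deltas": [
    [[0,0,0.1],[0,0,0],1],
    [[0,0,0],[0,0,0],1]
  ]
}}

```text
clock: 18.95
position: [0.5821, -0.0711, 0.2269]
tool_rot: [-2.722, -0.0, 1.443]
force: [1.6, 0.7, 6.6]
grip_width: 0.0187
finger_force: 61.9
```

Call:
{"method": "arm_command", "body": {
  "deltas": [
    [[0,0,0.1],[0,0,0],1],
    [[0,0,0],[0,0,0],1]
  ]
}}

```text
clock: 19.15
position: [0.582, -0.0711, 0.2268]
tool_rot: [-2.723, -0.0, 1.443]
force: [2.2, 0.3, 19.6]
grip_width: 0.0187
finger_force: 63.6
```

Call:
{"method": "arm_command", "body": {
  "deltas": [
    [[0,0,0.1],[0,0,0],1],
    [[0,0,0],[0,0,0],1]
  ]
}}

```text
clock: 19.35
position: [0.5818, -0.0711, 0.2263]
tool_rot: [-2.724, 0.0, 1.443]
force: [2.8, -1.0, 25.3]
grip_width: 0.0186
finger_force: 64.4
```

```bash
python3 rel.py
```

```text
19.35 foot rel: s 0.001914527243187593 n 0.015265914058838377 y 0.0003106266225184807 tilt 23.952724827080402 tool x in rest [ 0.0041  1.     -0.    ] force s,n,y 24.276882733870796 7.616745178208154 -0.5956118446518732 [ 2.8199 -0.9519 25.276 ] 0.018618892961294674
```

The foot met the ledge. I ease off the load, then shift back to the plate.

Call:
{"method": "arm_command", "body": {
  "deltas": [
    [[0,0,-0.1],[0,0,0],1],
    [[0,0,-0.06],[0,0,0],1],
    [[0,0.1,0],[0,0,0],1],
    [[0,0.1,0],[0,0,0],1],
    [[0,0.1,0],[0,0,0],1],
    [[0,0,0],[0,0,0],1]
  ]
}}

```text
clock: 19.95
position: [0.5844, -0.0714, 0.2252]
tool_rot: [-2.721, -0.0, 1.443]
force: [-0.5, 0.1, 13.1]
grip_width: 0.0186
finger_force: 62.6
```

Call:
{"method": "arm_command", "body": {
  "deltas": [
    [[0,0.1,0],[0,0,0],1],
    [[0,0,0],[0,0,0],1]
  ]
}}

```text
clock: 20.15
position: [0.5853, -0.0715, 0.2249]
tool_rot: [-2.721, -0.0, 1.443]
force: [-1.7, 0.3, 13.6]
grip_width: 0.019
finger_force: 62.8
```

```bash
python3 rel.py
```

```text
20.15 foot rel: s 0.0020098017165222607 n 0.012107967992112771 y 0.0003120693389739897 tilt 24.117170575617727 tool x in rest [0.0039 1.     0.    ] force s,n,y 11.746425946858066 7.076822130661358 0.0993730817948217 [-1.662   0.3074 13.6093] 0.018981629595504652
```

Call:
{"method": "arm_command", "body": {
  "deltas": [
    [[0,0.1,0],[0,0,0],1],
    [[0,0,0],[0,0,0],1]
  ]
}}

```text
clock: 20.35
position: [0.5857, -0.0716, 0.2246]
tool_rot: [-2.719, 0.0, 1.443]
force: [-6.5, 1.5, 20.9]
grip_width: 0.0186
finger_force: 63.5
```

Call:
{"method": "arm_command", "body": {
  "deltas": [
    [[0,0.1,0],[0,0,0],1],
    [[0,0,0],[0,0,0],1]
  ]
}}

```text
clock: 20.55
position: [0.5861, -0.0716, 0.2245]
tool_rot: [-2.717, 0.0, 1.443]
force: [-12.4, 1.6, 28.9]
grip_width: 0.0186
finger_force: 64.1
```

```bash
python3 rel.py
```

```text
20.55 foot rel: s 0.001990209854021145 n 0.012012324541174763 y 0.0002279679237014335 tilt 24.327043955941093 tool x in rest [ 0.0037  1.     -0.0004] force s,n,y 21.364841104939536 23.167841331652244 0.014218785277475159 [-12.3774   1.558   28.941 ] 0.018575754600067666
```

Back, plate and foot are all in contact. I relieve the loads and release.

Call:
{"method": "arm_command", "body": {
  "deltas": [
    [[0,-0.15,-0.08],[0,0,0],1],
    [[0,0,0],[0,0,0],1],
    [[0,0,0],[0,0,0],1]
  ]
}}

```text
clock: 20.85
position: [0.5856, -0.0716, 0.2248]
tool_rot: [-2.719, 0.0, 1.443]
force: [-5.8, 1.3, 8.1]
grip_width: 0.0188
finger_force: 61.8
```

```bash
python3 rel.py
```

```text
20.85 foot rel: s 0.00208803757161945 n 0.012069805584886182 y 0.00022107125352986262 tilt 24.18927831179408 tool x in rest [ 0.004  1.    -0.   ] force s,n,y 5.03088379135257 8.730851122185186 0.5285863688191321 [-5.8188  1.2584  8.1471] 0.018779659361552698
```

Call:
{"method": "arm_command", "body": {
  "deltas": [
    [[0,0,0],[0,0,0],2.3],
    [[0,0,0],[0,0,0],2.6],
    [[0,0,0],[0,0,0],3.2],
    [[0,0,0],[0,0,0],3.8],
    [[0,0,0],[0,0,0],4.2],
    [[0,0,0],[0,0,0],4.2],
    [[0,0,-0.5],[0,0,0],4.2],
    [[0,0,-1],[0,0,0],4.2],
    [[0,0,-1.5],[0,0,0],4.2],
    [[0,0,-2],[0,0,0],4.2],
    [[0,0,-2],[0,0,0],4.2],
    [[0,0,-2],[0,0,0],4.2],
    [[0,0,-1],[0,0,0],4.2],
    [[0,0,0],[0,0,0],4.2],
    [[0,0,0],[0,0,0],4.2]
  ]
}}

```text
clock: 22.35
position: [0.6262, -0.077, 0.3157]
tool_rot: [-2.721, 0.0, 1.443]
force: [0.5, -0.6, 0.3]
grip_width: 0.0422
finger_force: 0.0
```

```bash
python3 - <<'E'
from h import *
s=bot.observe();print(s['clock'],s['force'],s['grip_width'],s['position'])
g=bot.grab_frame('scene')['frame'][:,:,::-1];t=bot.grab_frame('wrist')['frame'][:,:,::-1]
cv2.imwrite('pics/v9.png',np.hstack([cv2.resize(g[190:290,260:374],(400,350),interpolation=3),cv2.resize(t[:350,120:520],(400,350),interpolation=3)]))
E
```

```text
22.35 [ 0.52677863 -0.59445034  0.28238254] 0.04219667510696034 [ 0.62623679 -0.0769759   0.31568267]
```

View pics/v9.png

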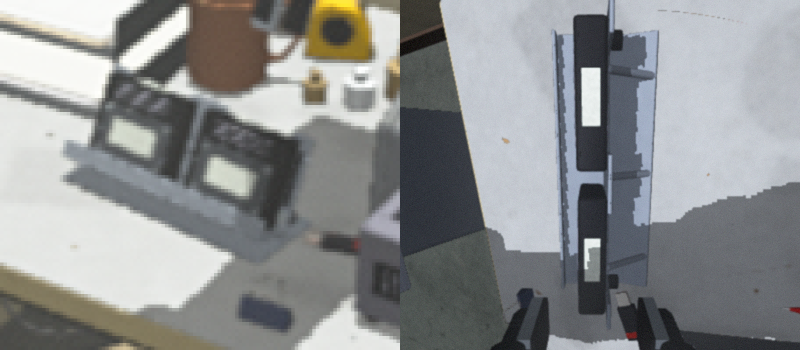

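Both drives lean side by side in the rest, at (145,140) and (240,170) in the left half. The foot is behind the lip and the gripper is clear. I hand the job in.

```bash
python3 -c "
from workcell import bot
print(bot.job_done())"
```

```text
the job is handed in; nothing more can be done
None
```

The lever was pressed to its stop (about 65 N at the fingertips), and the drive was drawn out and now leans in the rest's free place beside the other one, foot on the ledge. The job was handed in at about 22 s with the gripper clear; `job_done()` returned no verdict.

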